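# Open the honing unit and clear out the worn stones

## Robot

A 6-joint arm with a two-finger parallel gripper is mounted at the origin on a cart in front of the work surface, level with it; the furniture and walls round the work are solid. World frame = base frame: x ahead of the robot, y to its left, z up, the work surface at z = 0. Lengths are in m, angles in rad, forces in N, time in s.
With the tool pointing down it reaches from about 0.25 to 0.775 m from the base axis. Payload 4 kg.
Tool frame: the origin (TCP) lies at the very end of the fingers, on their centre line; the grasp point (between the pads) lies 19 mm behind it; x points along the fingers, y is the direction in which the jaws open and shut, and the axes are right-handed (so a half turn about x gives the same grasp; the last joint's range is limited). The gripper opens to 94 mm and grips with 3 to 60 N. Pads are 16 mm wide; open, the fingers measure 119 mm over their backs; the gripper's body (75 mm by 177 mm) begins 78 mm behind the grasp point.
Start: joints at [1.061, 0.087, 1.371, -0, 1.684, -0.103], TCP at [0.218, 0.505, 0.206] pointing down, gripper open.
Joint ranges: [-3.1, 3.1], [-0.76, 2.03], [0.27, 2.55], [-1.08, 4.22], [0.17, 2.65], [-2.57, 2.57]. Speed limits (rad/s): [2.79, 2.79, 3.14, 3.14, 3.14, 3.14].

## Interface

Orientations are given as [roll, pitch, yaw] about the fixed x, y, z axes, in that order (R = Rz(yaw) Ry(pitch) Rx(roll)).
In Python, from bench import robot gives the robot as it stands.
- The arm moves only by the tool carry_out, never from a script. Its argument "targets" is a list of rows, each a list of 5 numbers: the closure, from 0 (fully open) to 1 (shut), then the shift along the tool's x, y, z in cm, then the turn about the tool's x in degrees. In form: [[fingers, tx, ty, tz, turn], ...]. A call has 1 to 20 rows; each row shifts and turns the commanded pose from where the row before left it, along the tool's axes as they then stand; what a row does not reach is not made up. A row lasts 1/10 s, in which the tool goes at most 50 mm and 8.59 degrees, less where a joint would pass 70% of its speed; a pose out of reach is approached as far as the arm can. A call is refused whole if a number of a shift passes 5 or a number of a turn 8.59, either way. A call with a gripper value outside its range is refused whole. The fingers move at their own pace and stop on an object; the grip force is fixed at half the most. Time passes only in rows, so rows that do not move let the fingers close. It gives the time, the measured TCP pose, the force and the opening at its end, in the units of the state.
- robot.get_obs(): the state, without advancing time (a new reading comes with each control period).
- robot.snapshot(name): name is "scene" or "top" or "wrist"; returns a dict with "image" (400x640x3 uint8, red, green, blue), "camera_matrix" (3x3 intrinsics, pixels), "distortion" ([k1, k2, p1, p2, k3] as OpenCV has them; the pictures are not rectified), "pose" (4x4, takes a point from camera to world coordinates). Camera axes: x right, y up, looking along -z (the intrinsics and any distortion apply to the point x, -y, -z); pixel columns grow to the right and rows downward; lengths in m; the calibration is good to about 2 mm. A picture is of the moment at which its call begins. There is no depth.
- robot.close_job(): hands the job in, once; it reports no verdict.
The state is a dict: "time": time; "joint_positions": joint angles; "qvel": joint speeds; "joint_torque": joint torques, N m; "tool_pos": TCP position; "ee_rot": TCP orientation; "wrist_force": force on the tool from outside, world axes, zero at the start; "wrist_torque": the same for the moment, N m; "width": finger opening in m.
Only numpy, scipy, OpenCV 4.12 (cv2) and the standard library are available. Lean on these libraries where they do the work, as an engineer would, in place of code of your own. Each camera call takes 0.05 s, during which the arm holds its last target. There are 200 camera calls.

## Task

Slide the arm carriage of the honing unit fully to its stop at the left so that the left cam comes free, then use the flat-blade driver from the stand (not the gripper's fingers) to turn all three slotted cams a quarter turn anticlockwise, and put the driver back upright in its stand. Lift the freed access panel off and lay it flat, handle up, on the middle of the rubber mat, then move every worn stone from the well of the unit into the steel tray. Leave the cup wheel and the marker pen where they are; the carriage stays at its stop and the cams stay open.

Things in the scene. Friction and masses are not known exactly. Their poses are not given: they have to be found in the camera images.
- carriage_grip (a point): centre of the black upright grip fin on the arm carriage: fin 44 mm along the arm, 12 mm thick along the slide direction, its top 14 mm above this point; it stands on a 12 mm thick aluminium arm whose top is 20 mm below this point. Moves with the carriage; point axes: x along the arm away from the robot, y along the slide direction (to the robot's left), z up
- carriage (a joint): travel of the arm carriage along its rail at the back of the honing unit, m: 0 with the arm over the left cam, grows to the left, 0.07 at the stop. Slides with about 3 N of friction and stays where it is left
- cam_left_slot (a point): left slotted cam fastener: a round steel head 33 mm across, the point is on its turning axis (vertical) at the floor of the slot, 53 mm above the bench. The slot is 8 mm wide, 10 mm deep (its rims, 10 mm above this point, are bevelled 2 mm), open at both ends, and runs along the point's x axis; the cam's lobe, 16 mm wide, points along the point's -y to 29 mm from the axis. Turns with the cam
- cam_left (a joint): angle of the left cam, rad, growing anticlockwise seen from above: 0 lobe over the panel edge (locked), 1.57 lobe along the panel edge (open); stops at 0 and 1.62; turns with about 0.1 N m of friction and stays where it is left
- cam_right_slot (a point): right slotted cam fastener, same as the left one, at the right-hand end of the panel
- cam_right (a joint): angle of the right cam, rad, growing anticlockwise seen from above: 0 locked, 1.57 open; stops at 0 and 1.62
- cam_front_slot (a point): front slotted cam fastener, same as the left one, at the middle of the panel edge nearest the robot
- cam_front (a joint): angle of the front cam, rad, growing anticlockwise seen from above: 0 locked, 1.57 open; stops at 0 and 1.62
- driver_handle (a point): centre of the handle of the flat-blade driver, which stands upright, blade down, in its stand. The black handle is 28 x 28 mm square, 76 mm long, from 42 mm below this point to 34 mm above it, its faces square to the point's x and y; a steel flange 44 mm across and 6 mm thick lies directly below the handle (flange underside 48 mm below this point). The blade tip is 98 mm below this point; the blade is 22 mm wide along the point's x, 4 mm thick along y; shank 11 mm across. 150 g
- stand_top (a point): centre of the mouth of the stand's bore, on the stand's top face 58 mm above the bench. The fixed grey stand is 56 x 56 mm with a square bore 34 x 34 mm, 54 mm deep, bevelled; sides along the point's x and y. The driver hangs in it by its flange, so that its handle centre is then 48 mm above this point
- panel_grip (a point): centre of the black handle bar of the loose aluminium access panel, 34 mm above the panel's underside. Panel 132 mm along x, 200 mm along y, 6 mm thick, 250 g; the bar is 90 mm along y, 12 mm wide along x, 12 mm high, with 22 mm of free space below it between its two 12 mm posts (centred 39 mm to either side). On the unit, the panel lies on top of its rim, 45 mm above the bench, between two 4 mm lips
- mat_mid (a point): centre of the top of the fixed rubber mat, 240 mm along x, 160 mm along y, 3 mm thick
- tray: shallow loose steel tray, 220 mm along x, 160 mm along y, 22 mm high, walls 4 mm, floor 4 mm; origin at the centre of its underside. 0.5 kg
- stone_0_mid (a point): centre of a worn dressing stone, 25 mm along x, 100 mm along y, 13 mm high (may be absent). In the well below the panel the stones lie side by side, 50 mm from one to the next, the long side along the robot's x; the well's floor is 28 mm above the bench, its rim 45 mm, its inside 116 mm by 184 mm
- stone_1_mid (a point): centre of another worn dressing stone, same size (may be absent)
- stone_2_mid (a point): centre of another worn dressing stone, same size (may be absent)
- cup_wheel: white grinding dish wheel 102 mm across, 24 mm high, a bystander; origin at the centre of its underside
- marker_pen: red and white marker pen 135 mm long, a bystander; origin at the centre of its underside
There are look-alikes about, which are no part of the job. There is more than one size of the part that bears driver_handle; the job needs the largest.

How it is judged:
By the outcome, as a careful person would: the job done as asked, in the order asked, and still so for the second after the job is handed in, with the robot touching nothing.
Of stone_0, stone_1, stone_2 only 1 to 3 are there at a start; the rules pass over those that are not, and their reading is None.
At some moment in a run one of tray may be knocked a few centimetres aside while the robot is not near it.
It also fails if it takes over 210 s, if anything falls off the work surface, if the arm or the gripper's body presses on something with over 40 N, if the wrist force passes 120 N, or if a joint passes its speed limit or range.

## Working session

There is one attempt and no reset: what is moved stays moved. The work goes in short steps, Python scripts to look and compute and a tool call to move; the robot and the scene stay as the last step left them, time stands still between calls to the robot, and variables do not carry over. Pictures are saved under pics/ and viewed, about 12 in all and at most 16, crops included, and the job is handed in when it is done.

Besides the shell and the picture viewer there is one more tool, called after ">>>" by a JSON object that holds its "api" and its "payload", one argument or row to a line. carry_out: Moves the arm, as the interface text tells. Its arguments: {"type":"object","properties":{"targets":{"type":"array","items":{"type":"array","items":{"type":"number"}}}},"required":["targets"]}

```bash
mkdir -p pics; ls; python3 - <<'E'
from bench import robot
import cv2,numpy as np
o=robot.get_obs(); print({k:np.round(v,3).tolist() for k,v in o.items()})
for n in ["scene","top","wrist"]:
    s=robot.snapshot(n); cv2.imwrite(f"pics/{n}0.png",s["image"][:,:,::-1])
    print(n,np.round(s["camera_matrix"],1).tolist(),np.round(s["distortion"],4),np.round(s["pose"],4).tolist())
E
```

```text
pics
{'time': 0.0, 'joint_positions': [1.061, 0.088, 1.372, -0.0, 1.684, -0.103], 'qvel': [0.001, 0.001, 0.0, -0.001, -0.001, -0.0], 'joint_torque': [-0.0, -34.02, -30.242, 0.072, 0.033, -0.0], 'tool_pos': [0.217, 0.505, 0.204], 'ee_rot': [-1.647, 1.569, -2.054], 'wrist_force': [-0.561, -0.15, -0.107], 'wrist_torque': [-0.009, -0.045, 0.01], 'width': 0.094}
scene [[368.5, 0.0, 324.1], [0.0, 368.5, 200.4], [0.0, 0.0, 1.0]] [0.021 0.    0.    0.    0.   ] [[0.5356, 0.4702, -0.7015, -0.3164], [-0.8444, 0.2845, -0.4539, -0.5008], [-0.0138, 0.8354, 0.5494, 0.7107], [0.0, 0.0, 0.0, 1.0]]
top [[416.3, 0.0, 326.2], [0.0, 416.3, 199.0], [0.0, 0.0, 1.0]] [0.0229 0.     0.     0.     0.    ] [[-0.0115, 0.9944, -0.1055, 0.3546], [-0.9999, -0.0119, -0.0032, 0.0002], [-0.0044, 0.1054, 0.9944, 1.3004], [0.0, 0.0, 0.0, 1.0]]
wrist [[283.1, 0.0, 323.1], [0.0, 283.1, 201.5], [0.0, 0.0, 1.0]] [-0.0418  0.      0.      0.      0.    ] [[0.3961, -0.8814, -0.2574, 0.1408], [0.9182, 0.3796, 0.1131, 0.5371], [-0.002, -0.2812, 0.9597, 0.3849], [0.0, 0.0, 0.0, 1.0]]
```

View pics/top0.png

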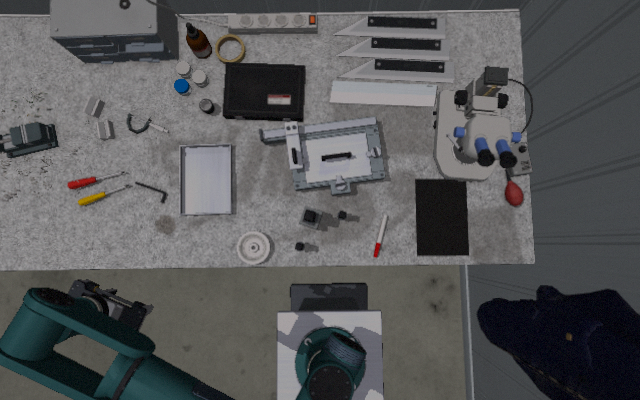

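View pics/scene0.png

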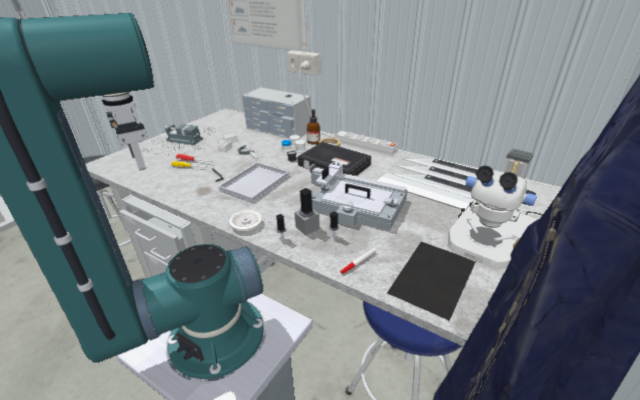

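Top view: honing unit around (335,155), its carriage arm at (293,148), cams about (376,153), (341,187) and under the arm (~295,160). Driver candidates are (311,217), big and in the grey stand, and (343,215) and (300,246), both small. The first fits ("largest"). The tray is at (206,180), mat at (442,217), pen at (381,235) and cup wheel at (254,248). I'll confirm with an enlarged crop.

```bash
cat > h.py <<'E'
from bench import robot
import cv2,numpy as np
from scipy.spatial.transform import Rotation as R
def snap(n,f=None):
    s=robot.snapshot(n)
    if f: cv2.imwrite(f"pics/{f}.png",s["image"][:,:,::-1])
    return s
def ray(s,px):
    u=cv2.undistortPoints(np.array(px,float).reshape(-1,1,2),s["camera_matrix"],s["distortion"]).reshape(-1,2)
    d=np.c_[u[:,0],-u[:,1],-np.ones(len(u))]@s["pose"][:3,:3].T
    return s["pose"][:3,3],d
def onz(s,px,z):
    c,d=ray(s,px); return c+d*((z-c[2])/d[:,2])[:,None]
def proj(s,P):
    P=np.atleast_2d(P).astype(float); q=(P-s["pose"][:3,3])@s["pose"][:3,:3]
    q=q*[1,-1,-1]
    return cv2.projectPoints(q,np.zeros(3),np.zeros(3),s["camera_matrix"],s["distortion"])[0].reshape(-1,2)
def crop(s,x0,y0,x1,y1,k,f):
    cv2.imwrite(f"pics/{f}.png",cv2.resize(s["image"][y0:y1,x0:x1,::-1],None,fx=k,fy=k,interpolation=cv2.INTER_CUBIC))
def st():
    o=robot.get_obs(); Rm=R.from_euler('xyz',o["ee_rot"]).as_matrix()
    print("t",round(o["time"],2),"tcp",np.round(o["tool_pos"],4),"toolx",np.round(Rm[:,0],3),"tooly",np.round(Rm[:,1],3),"yawy",round(np.degrees(np.arctan2(Rm[1,1],Rm[0,1])),2),"w",round(o["width"],4),"F",np.round(o["wrist_force"],1),"q",np.round(o["joint_positions"],2))
    return o,Rm
E
python3 - <<'E'
from h import *
s=snap("top"); crop(s,240,110,400,260,4,"top_crop")
for n,p,z in [("drv",(311.5,214),.14),("stand",(312,219),.058),("fin",(294,155),.1),("camR",(375,153),.06),("camF",(342,187),.06),("panelbar",(336,156),.075),("tray",(206,180),.02),("mat",(442,217),.003),("pen",(381,235),.01)]:
    print(n,np.round(onz(s,[p],z),3))
print(st()[1].round(3))
E
```

```text
drv [[0.436 0.046 0.14 ]]
stand [[0.427 0.047 0.058]]
fin [[0.613 0.097 0.1  ]]
camR [[ 0.624 -0.145  0.06 ]]
camF [[ 0.522 -0.044  0.06 ]]
panelbar [[ 0.614 -0.027  0.075]]
tray [[0.554 0.377 0.02 ]]
mat [[ 0.432 -0.355  0.003]]
pen [[ 0.378 -0.163  0.01 ]]
t 0.2 tcp [0.2175 0.5048 0.2048] toolx [-0.001 -0.001 -1.   ] tooly [ 0.396  0.918 -0.001] yawy 66.69 w 0.0942 F [ 0.1 -0.3  0.6] q [ 1.06  0.09  1.37 -0.    1.68 -0.1 ]
[[-0.001  0.396  0.918]
 [-0.001  0.918 -0.396]
 [-1.    -0.001 -0.   ]]
```

View pics/top_crop.png

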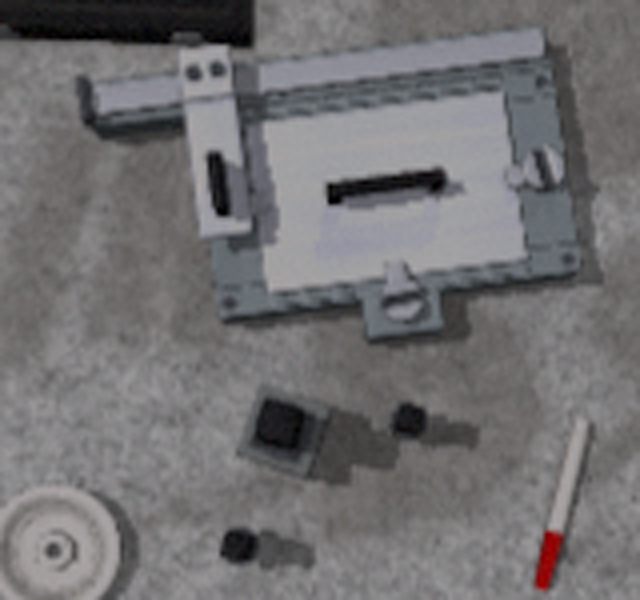

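The crop confirms it: the driver at crop (280,422), full-frame (311,217), is the largest and stands in the grey stand. The small ones at crop (408,420) and (240,545) are look-alikes. The marker pen is at crop (562,505). I'm moving the wrist camera over the unit.

>>> {"api": "carry_out", "payload": {
  "targets": [
    [0,-1,0,0,0],
    [0,-0.65,-2.06,3.38,0],
    [0,-0.65,-2.06,3.38,0],
    [0,-0.65,-2.06,3.38,0],
    [0,-0.65,-2.06,3.38,0],
    [0,-0.65,-2.06,3.38,0],
    [0,-0.65,-2.06,3.38,0],
    [0,-0.65,-2.06,3.38,0],
    [0,-0.65,-2.06,3.38,0],
    [0,-0.65,-2.06,3.38,0],
    [0,-0.65,-2.06,3.38,0],
    [0,-0.65,-2.06,3.38,0],
    [0,-0.65,-2.06,3.38,0],
    [0,-0.65,-2.06,3.38,0],
    [0,-0.65,-2.06,3.38,-6],
    [0,0,-2.06,3.38,-6],
    [0,0,0,0,-6],
    [0,0,0,0,-6],
    [0,0,0,0,-6],
    [0,0,0,0,0]
  ]
}}

```text
time: 2.2
tool_pos: [0.5644, 0.0231, 0.3071]
ee_rot: [-0.014, 1.57, 0.103]
wrist_force: [-0.2, 1.4, 0.6]
width: 0.0938
```

```bash
python3 - <<'E'
from h import *
st(); s=snap("wrist","w1")
import pickle; pickle.dump(s,open("w1.pkl","wb"))
print(np.round(s["pose"],3))
E
```

```text
t 2.2 tcp [0.5644 0.0231 0.3071] toolx [ 0.001  0.    -1.   ] tooly [-0.116  0.993 -0.   ] yawy 96.66 w 0.0938 F [-0.2  1.4  0.6] q [-0.06  0.12  1.13  0.    1.89 -1.75]
[[-0.116 -0.953 -0.28   0.481]
 [ 0.993 -0.111 -0.032  0.013]
 [-0.    -0.282  0.959  0.488]
 [ 0.     0.     0.     1.   ]]
```

View pics/w1.png

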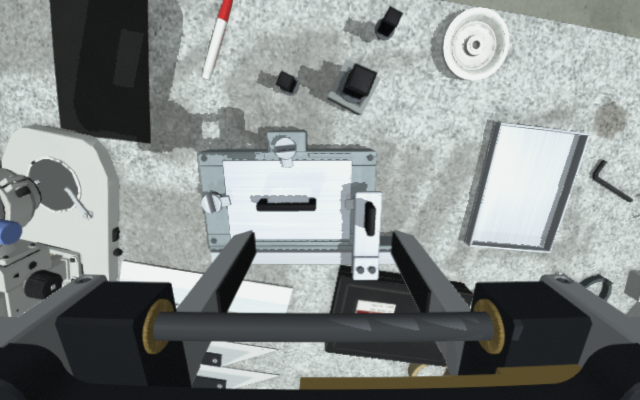

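Wrist view: fin (371,219), panel bar (286,204), cams (285,148) front, (211,203) right, driver (360,82), stand (348,100), tray (530,185), mat (105,70), cup wheel (476,45). Measuring these.

```bash
cat >> h.py <<'E'
def blobs(s,box,lo,hi,amin=30):
    x0,y0,x1,y1=box; hsv=cv2.cvtColor(s["image"][y0:y1,x0:x1],cv2.COLOR_RGB2HSV)
    m=cv2.inRange(hsv,np.array(lo),np.array(hi)); cs,_=cv2.findContours(m,cv2.RETR_EXTERNAL,cv2.CHAIN_APPROX_NONE)
    out=[]
    for c in cs:
        if cv2.contourArea(c)>amin: out.append((cv2.contourArea(c),c.reshape(-1,2)+[x0,y0]))
    return sorted(out,key=lambda a:-a[0])
def tri(s1,p1,s2,p2):
    c1,d1=ray(s1,[p1]);c2,d2=ray(s2,[p2]);d1=d1[0]/np.linalg.norm(d1);d2=d2[0]/np.linalg.norm(d2)
    t=np.linalg.lstsq(np.c_[d1,-d2],c2-c1,rcond=None)[0]
    a=c1+t[0]*d1;b=c2+t[1]*d2; return (a+b)/2,np.linalg.norm(a-b)
E
python3 - <<'E'
from h import *
import pickle; w=pickle.load(open("w1.pkl","rb")); t=snap("top")
def B(s,box,v=60,a=15):
    for A,c in blobs(s,box,(0,0,0),(180,255,v),a)[:4]:
        r=cv2.minAreaRect(c.astype(np.float32)); print(A,np.round(r[0],1),np.round(r[1],1),round(r[2],1),"bb",c.min(0),c.max(0))
print("fin w");B(w,(360,195,383,245))
print("bar w");B(w,(245,190,330,215))
print("drv w");B(w,(340,60,380,112))
print("fin t");B(t,(285,140,303,170),70,8)
print("bar t");B(t,(318,145,356,166),60,8)
print("drv t");B(t,(300,204,322,232),50,8)
big=cv2.resize(w["image"][55:255,190:390,::-1],None,fx=4,fy=4,interpolation=cv2.INTER_CUBIC)[:, :800]
cv2.imwrite("pics/w1c.png",cv2.resize(big,(600,600)) if 0 else big[:600])
E
```

```text
fin w
225.0 [369.5 218. ] [32.  9.] 90.0 bb [365 202] [374 234]
bar w
387.5 [285.5 204. ] [57. 10.] -0.0 bb [257 199] [314 209]
drv w
722.0 [358.3  82.4] [26.1 31.9] 23.2 bb [342  64] [375  98]
fin t
328.5 [293.5 154.5] [29. 17.] 90.0 bb [285 140] [302 169]
bar t
136.0 [326.5 152.5] [15. 17.] 90.0 bb [318 145] [335 160]
106.5 [350.5 151.5] [13.  9.] 90.0 bb [346 145] [355 158]
drv t
109.0 [310.5 228. ] [ 6. 21.] 90.0 bb [300 225] [321 231]
49.5 [310.5 205.5] [ 3. 21.] 90.0 bb [300 204] [321 207]
```

View pics/w1c.png

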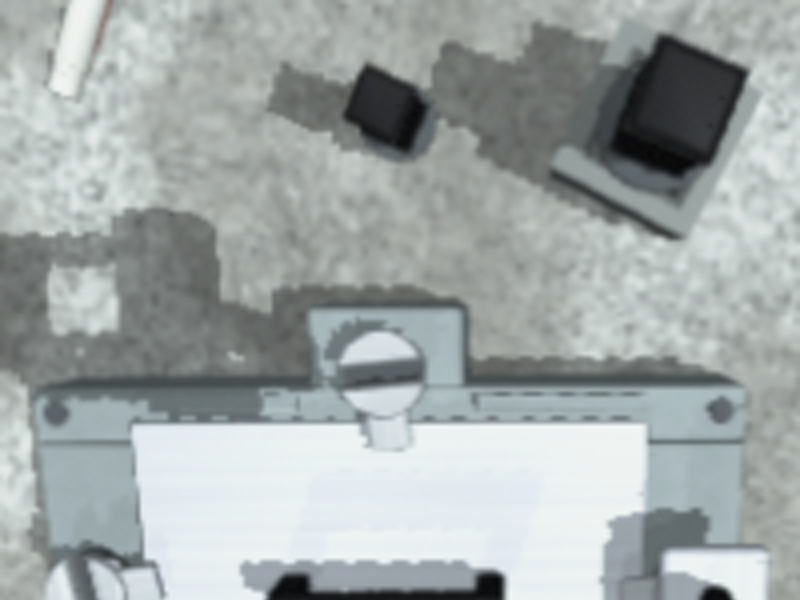

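```bash
python3 - <<'E'
from h import *
import pickle; w=pickle.load(open("w1.pkl","rb")); t=snap("top")
print("fin tri",tri(w,(369.5,218),t,(294.25,155.75)))
print("bar tri",tri(w,(285.5,203.5),t,(240+387/4,110+185/4)))
print("drv tri top",tri(w,(190+682/4,55+98/4),t,(310.5,215.5)))
for z in (.1,.11,.116): print("fin",z,onz(w,[(369.5,218)],z).round(4))
print("bar",onz(w,[(285.5,203),(257,203),(314,203)],.085).round(4))
sc=onz(w,[(204.3,158.2),(370.2,157.3)],.045); print("screws",sc.round(4),np.degrees(np.arctan2(*(sc[1]-sc[0])[[1,0]])))
print("camF",onz(w,[(190+382/4,55+371/4)],.063).round(4),"camR",onz(w,[(190+88/4,55+590/4)],.063).round(4))
# panel corners
pc=onz(w,[(190+133/4,55+424/4),(190+646/4,55+424/4)],.051); print("panel",pc.round(4),np.degrees(np.arctan2(*(pc[1]-pc[0])[[1,0]])))
st_=onz(w,[(190+553/4,55+160/4),(190+685/4,55+235/4),(190+758/4,55+95/4),(190+630/4,55+20/4)],.058); print("stand corners",st_.round(4))
dt=onz(w,[(190+660/4,55+35/4),(190+748/4,55+72/4),(190+708/4,55+165/4),(190+625/4,55+120/4)],.140); print("drvtop",dt.round(4),dt.mean(0).round(4),[np.linalg.norm(dt[i]-dt[i-1]).round(4) for i in range(4)])
# tray, mat
for A,c in blobs(w,(0,0,160,145),(0,0,0),(180,255,50),500)[:2]: print("mat bb",A,cv2.minAreaRect(c.astype(np.float32)))
E
```

```text
fin tri (array([0.61009203, 0.09574252, 0.10358854]), np.float64(0.000944852198352776))
bar tri (array([ 0.61314547, -0.02931648,  0.07150709]), np.float64(0.0010644146465580311))
drv tri top (array([0.4324985 , 0.04978306, 0.13630007]), np.float64(0.0026407945329689005))
fin 0.1 [[0.6117 0.0962 0.1   ]]
fin 0.11 [[0.6083 0.0941 0.11  ]]
fin 0.116 [[0.6063 0.0928 0.116 ]]
bar [[ 0.6078 -0.0284  0.085 ]
 [ 0.6127 -0.0706  0.085 ]
 [ 0.6029  0.0137  0.085 ]]
screws [[ 0.5618 -0.1656  0.045 ]
 [ 0.5307  0.0929  0.045 ]] 96.85214408434189
camF [[ 0.5293 -0.0375  0.063 ]] camR [[ 0.6273 -0.1461  0.063 ]]
panel [[ 0.5618 -0.1335  0.051 ]
 [ 0.5391  0.064   0.051 ]] 96.55005273269803
stand corners [[0.4481 0.0167 0.058 ]
 [0.4682 0.0675 0.058 ]
 [0.4178 0.0861 0.058 ]
 [0.399  0.0377 0.058 ]]
drvtop [[0.4176 0.042  0.14  ]
 [0.4242 0.0683 0.14  ]
 [0.4505 0.0608 0.14  ]
 [0.4412 0.0352 0.14  ]] [0.4334 0.0516 0.14  ] [np.float64(0.0246), np.float64(0.0271), np.float64(0.0273), np.float64(0.0272)]
mat bb 12396.0 ((99.75885772705078, 70.99536895751953), (143.74493408203125, 97.00238800048828), 88.97696685791016)
```

Fin ≈ (0.609, 0.0945), top about z 0.116; unit yaw ≈ 6.7°, which already matches the tool. Next I'll grip the fin.

>>> {"api": "carry_out", "payload": {
  "targets": [
    [0.4,1,3.3,2.6,0],
    [0.4,1,3.3,2.6,0],
    [0.4,3.5,0,0,0],
    [0.4,3.5,0,0,0],
    [0.4,3.5,0,0,0],
    [0.4,3,0,0,0],
    [0.4,2,0,0,0],
    [0.4,1.5,0,0,0],
    [0.4,1,0,0,0],
    [0.4,0.7,0,0,0],
    [0.4,0.3,0,0,0],
    [0.4,0,0,0,0],
    [1,0,0,0,0],
    [1,0,0,0,0],
    [1,0,0,0,0],
    [1,0,0,0,0],
    [1,0,0,0,0],
    [1,0,0,0,0]
  ]
}}

```text
time: 4.15
tool_pos: [0.6082, 0.0951, 0.0965]
ee_rot: [1.346, 1.57, 1.463]
wrist_force: [-0.3, 2.9, 1.7]
width: 0.0117
```

```bash
python3 -c "
from h import *
st()"
```

```text
t 4.15 tcp [0.6082 0.0951 0.0965] toolx [ 0.  0. -1.] tooly [-0.117  0.993  0.   ] yawy 96.7 w 0.0117 F [-0.3  2.9  1.7] q [ 0.06  0.28  1.37  0.    1.5  -1.62]
```

>>> {"api": "carry_out", "payload": {
  "targets": [
    [1,0,0.5,0,0],
    [1,0,1,0,0],
    [1,0,1,0,0],
    [1,0,1,0,0],
    [1,0,1,0,0],
    [1,0,1,0,0],
    [1,0,0.7,0,0],
    [1,0,0.4,0,0],
    [1,0,0.3,0,0],
    [1,0,0.2,0,0],
    [1,0,0,0,0],
    [1,0,0,0,0]
  ]
}}

```text
time: 5.35
tool_pos: [0.6003, 0.1613, 0.0965]
ee_rot: [-1.671, 1.564, -1.556]
wrist_force: [-0.9, -12.1, 1.0]
width: 0.0117
```

```bash
python3 -c "
from h import *
st()"
```

```text
t 5.35 tcp [0.6003 0.1613 0.0965] toolx [ 0.    -0.007 -1.   ] tooly [-0.114  0.993 -0.007] yawy 96.56 w 0.0117 F [ -0.9 -12.1   1. ] q [ 0.18  0.29  1.35 -0.01  1.5  -1.51]
```

>>> {"api": "carry_out", "payload": {
  "targets": [
    [1,0,0.3,0,0],
    [1,0,0.3,0,0],
    [1,0,0,0,0],
    [1,0,0,0,0]
  ]
}}

```text
time: 5.75
tool_pos: [0.6003, 0.1613, 0.0965]
ee_rot: [-1.654, 1.553, -1.543]
wrist_force: [0.6, -23.6, 2.8]
width: 0.0115
```

No position change while the force rises from 12 to 24 N, so the carriage is at its stop. I'll release, lift and go over the driver.

>>> {"api": "carry_out", "payload": {
  "targets": [
    [1,0,-0.5,0,0],
    [1,0,-0.4,0,0],
    [0.5,0,0,0,0],
    [0.3,0,0,0,0],
    [0.3,0,0,0,0],
    [0.3,0,0,0,0],
    [0.3,-2,0,0,0],
    [0.3,-4,0,0,0],
    [0.3,-4,0,0,0],
    [0.3,-4,0,0,0],
    [0.3,-1,-1.8,-3.6,0],
    [0.3,0,-1.8,-3.6,0],
    [0.3,0,-1.8,-3.6,0],
    [0.3,0,-1.8,-3.6,0],
    [0.3,0,-1.8,-3.6,0],
    [0.3,0,0,0,7],
    [0.3,0,0,0,7],
    [0.3,0,0,0,7],
    [0.3,0,0,0,6],
    [0.3,0,0,0,0]
  ]
}}

```text
time: 7.75
tool_pos: [0.4319, 0.0525, 0.2467]
ee_rot: [0.946, 1.57, 0.592]
wrist_force: [-0.6, -0.3, 0.3]
width: 0.0659
```

```bash
python3 - <<'E'
from h import *
import pickle
st(); s=snap("wrist","w2"); pickle.dump(s,open("w2.pkl","wb"))
E
```

```text
t 7.75 tcp [0.4319 0.0525 0.2467] toolx [ 0.001  0.    -1.   ] tooly [0.346 0.938 0.001] yawy 69.74 w 0.0659 F [-0.6 -0.3  0.3] q [-0.01 -0.18  1.54  0.    1.77 -1.23]
```

View pics/w2.png

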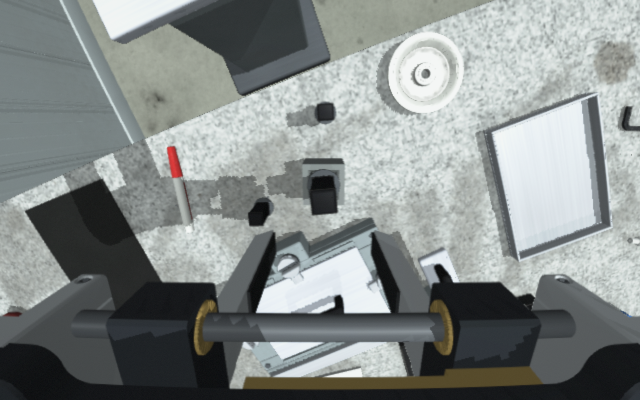

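Wrist view: driver at (322,195) square with the tool, stand rim at (303–344, 158–205), small look-alikes at (325,112) and (260,212).

```bash
python3 - <<'E'
from h import *
import pickle; w=pickle.load(open("w2.pkl","rb"))
g=w["image"][150:225,295:355].mean(2)
for A,c in blobs(w,(300,165,348,225),(0,0,0),(180,255,60),50)[:2]:
    print(A,c.min(0),c.max(0)); 
    for r in range(c[:,1].min(),c[:,1].max()+1,4):
        q=c[c[:,1]==r,0]; print(r,q.min(),q.max(),end=' | ')
print()
print(w["image"][170:222:3,323].mean(1).astype(int))
print("stand corners",onz(w,[(303,159),(344,159)],.058).round(4))
for p in [(323.5,188),(323.5,214)]: print(onz(w,[p],.14).round(4))
E
```

```text
872.5 [309 175] [336 214]
175 329 329 | 179 311 333 | 183 311 333 | 187 310 334 | 191 309 335 | 195 310 335 | 199 311 335 | 203 311 336 | 207 312 335 | 211 312 336 | 
[ 95 100  32  14  14  13  19  30  44  43  42  39  39  37  31 180 177 181]
stand corners [[0.392  0.0385 0.058 ]
 [0.4106 0.0886 0.058 ]]
[[0.419  0.0568 0.14  ]]
[[0.4459 0.0469 0.14  ]]
```

>>> {"api": "carry_out", "payload": {
  "targets": [
    [0.3,2,0,0,-3],
    [0.3,3,0,0,0],
    [0.3,3,0,0,0],
    [0.3,3,0,0,0],
    [0.3,2,0,0,0],
    [0.3,1.5,0,0,0],
    [0.3,1,0,0,0],
    [0.3,0.6,0,0,0],
    [0.3,0,0,0,0],
    [1,0,0,0,0],
    [1,0,0,0,0],
    [1,0,0,0,0],
    [1,0,0,0,0],
    [1,0,0,0,0],
    [1,0,0,0,0]
  ]
}}

```text
time: 9.3
tool_pos: [0.4322, 0.0521, 0.0857]
ee_rot: [0.541, 1.57, 0.239]
wrist_force: [-0.2, 0.4, 0.7]
width: 0.0287
```

```bash
python3 -c "
from h import *
st()"
```

```text
t 9.3 tcp [0.4322 0.0521 0.0857] toolx [ 0.001  0.    -1.   ] tooly [0.297 0.955 0.   ] yawy 72.69 w 0.0287 F [-0.2  0.4  0.7] q [-0.01 -0.12  1.81  0.    1.45 -1.28]
```

>>> {"api": "carry_out", "payload": {
  "targets": [
    [1,-1,0,0,0],
    [1,-2,0,0,0],
    [1,-3,0,0,0],
    [1,-3,0,0,0],
    [1,-3,0,0,0],
    [1,-1,0,0,0],
    [1,0,0,0,0]
  ]
}}

```text
time: 10.0
tool_pos: [0.4329, 0.0521, 0.2172]
ee_rot: [0.307, 1.567, 0.005]
wrist_force: [0.6, 0.2, -1.7]
width: 0.0281
```

```bash
python3 - <<'E'
from h import *
st(); w=snap("wrist"); s=snap("scene")
d=np.array([.4322,.0521,.23])
p=proj(s,d+[0,0,-.07])[0].astype(int); q=proj(w,d+[0,0,-.07])[0].astype(int); print(p,q)
crop(s,p[0]-40,p[1]-50,p[0]+40,p[1]+50,5,"a")
crop(w,q[0]-80,q[1]-100,q[0]+80,q[1]+100,2.5,"b")
a=cv2.imread("pics/a.png");b=cv2.imread("pics/b.png"); cv2.imwrite("pics/blade.png",np.hstack([a,b]))
E
```

```text
t 10.0 tcp [0.4329 0.0521 0.2172] toolx [ 0.004  0.    -1.   ] tooly [0.298 0.955 0.001] yawy 72.69 w 0.0281 F [ 0.6  0.2 -1.7] q [-0.01 -0.17  1.6   0.    1.71 -1.28]
[304 183] [323 215]
```

View pics/blade.png

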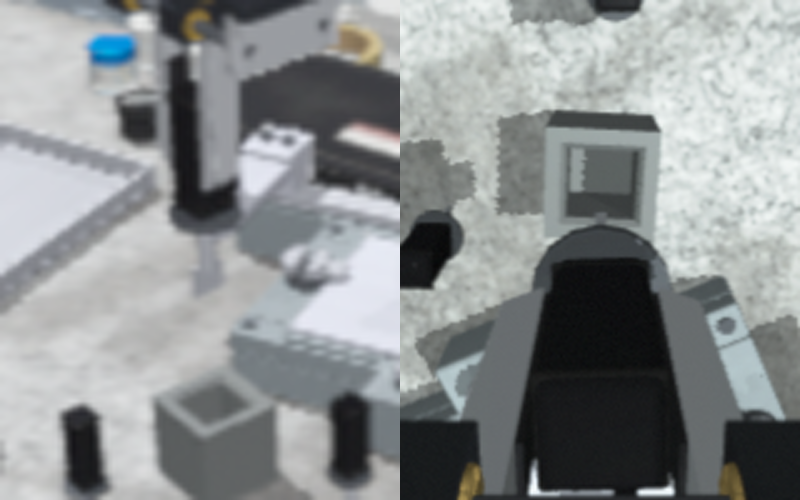

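In the right-hand crop the blade tip peeks out at (600,215) and is only about 6 mm wide along the tool's y, so the blade is wide along the tool's z. For the front cam I need tool yaw 6.7° → 96.7°; for the left and right cams −83.3° → 6.7°. I'll hover over the front cam first.

>>> {"api": "carry_out", "payload": {
  "targets": [
    [1,0,-1.42,2.97,0],
    [1,0,-1.42,2.97,0],
    [1,0,-1.42,2.97,0],
    [1,0,-1.42,2.97,0],
    [1,0,0,0,8.25],
    [1,0,0,0,8.25],
    [1,0,0,0,8.25],
    [1,0,0,0,8.25],
    [1,0,0,0,8.25],
    [1,0,0,0,8.25],
    [1,0,0,0,8.25],
    [1,0,0,0,8.25],
    [1,2,0,0,0],
    [1,2,0,0,0],
    [1,1,0,0,0],
    [1,0,0,0,0]
  ]
}}

```text
time: 11.7
tool_pos: [0.5264, -0.0371, 0.1617]
ee_rot: [-1.872, 1.564, 2.957]
wrist_force: [0.0, 0.1, -1.8]
width: 0.0279
```

```bash
python3 - <<'E'
from h import *
import pickle
o,Rm=st(); w=snap("wrist"); pickle.dump(w,open("w3.pkl","wb"))
P=np.array([.5293,-.0375,.063]); q=proj(w,P)[0].astype(int); print(q)
crop(w,q[0]-60,q[1]-60,q[0]+60,q[1]+60,5,"camF1")
E
```

```text
t 11.7 tcp [ 0.5264 -0.0371  0.1617] toolx [-0.007  0.001 -1.   ] tooly [ 0.993  0.117 -0.007] yawy 6.69 w 0.0279 F [ 0.   0.1 -1.8] q [-0.18  0.06  1.49  0.    1.6  -0.29]
[327 202]
```

View pics/camF1.png

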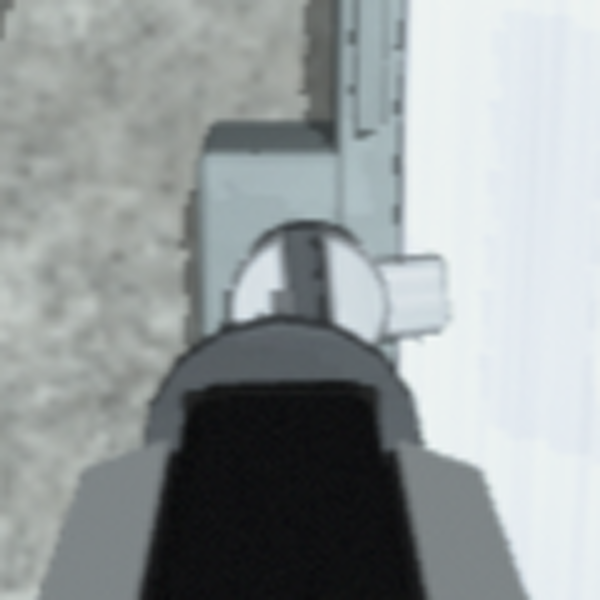

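```bash
python3 - <<'E'
from h import *
import pickle; w=pickle.load(open("w3.pkl","rb"))
A=onz(w,[(329,202.8),(267+232/5,202),(267+388/5,202),(267+310/5,142+228/5)],.063); print(A.round(4))
o,Rm=st(); t=o["tool_pos"]
print("tool axis at .063 from TCP",(t+Rm[:,0]*(.0987)).round(4))
print("edges slot top/bot", onz(w,[(267+285/5,142+238/5),(267+327/5,142+238/5),(267+327/5+1,142+312/5),(267+293/5,142+312/5)],.063).round(4))
# flange centre
F=onz(w,[(267+150/5,142+415/5),(267+418/5,142+415/5)],t[2]-.0777+.05); print("flange",F.round(4),F.mean(0).round(4))
E
```

```text
[[ 0.5306 -0.0377  0.063 ]
 [ 0.5146 -0.0388  0.063 ]
 [ 0.5464 -0.035   0.063 ]
 [ 0.5287 -0.0218  0.063 ]]
t 11.75 tcp [ 0.5274 -0.0373  0.1636] toolx [-0.004  0.001 -1.   ] tooly [ 0.993  0.117 -0.004] yawy 6.69 w 0.028 F [ 0.4 -0.2 -2. ] q [-0.18  0.06  1.49  0.    1.6  -0.29]
tool axis at .063 from TCP [ 0.5271 -0.0372  0.0649]
edges slot top/bot [[ 0.5239 -0.0245  0.063 ]
 [ 0.5323 -0.0235  0.063 ]
 [ 0.5353 -0.0389  0.063 ]
 [ 0.5274 -0.0399  0.063 ]]
flange [[ 0.5045 -0.0373  0.1359]
 [ 0.5459 -0.0324  0.1359]] [ 0.5252 -0.0348  0.1359]
```

The front cam's centre is about (0.531, −0.0377) and its slot is at yaw ≈102°, so the cam starts slightly turned. I'll align and descend gently.

>>> {"api": "carry_out", "payload": {
  "targets": [
    [1,0,0.36,0.05,-5],
    [1,1,0,0,0],
    [1,0.8,0,0,0],
    [1,0.3,0,0,0],
    [1,0.2,0,0,0],
    [1,0.2,0,0,0],
    [1,0.2,0,0,0],
    [1,0,0,0,0]
  ]
}}

```text
time: 12.55
tool_pos: [0.5321, -0.0375, 0.1383]
ee_rot: [-2.225, 1.571, 2.691]
wrist_force: [-0.4, -0.2, -1.3]
width: 0.0283
```

```bash
python3 -c "
from h import *
st()"
```

```text
t 12.55 tcp [ 0.5321 -0.0375  0.1383] toolx [-0.  0. -1.] tooly [ 0.979  0.203 -0.   ] yawy 11.69 w 0.0283 F [-0.4 -0.2 -1.3] q [-0.18  0.07  1.52  0.    1.55 -0.38]
```

>>> {"api": "carry_out", "payload": {
  "targets": [
    [1,0.2,0,0,0],
    [1,0.2,0,0,0],
    [1,0.15,0,0,0],
    [1,0.1,0,0,0],
    [1,0,0,0,0],
    [1,0,0,0,0]
  ]
}}

```text
time: 13.15
tool_pos: [0.5321, -0.0376, 0.132]
ee_rot: [2.511, 1.571, 1.145]
wrist_force: [-0.7, -0.7, -2.0]
width: 0.0281
```

```bash
python3 -c "
from h import *
st()"
```

```text
t 13.15 tcp [ 0.5321 -0.0376  0.132 ] toolx [ 0.  0. -1.] tooly [0.979 0.203 0.   ] yawy 11.69 w 0.0281 F [-0.7 -0.7 -2. ] q [-0.18  0.08  1.53  0.    1.54 -0.38]
```

>>> {"api": "carry_out", "payload": {
  "targets": [
    [1,0,0,0,-5],
    [1,0,0,0,-6],
    [1,0,0,0,-6],
    [1,0,0,0,-6],
    [1,0,0,0,-6],
    [1,0,0,0,-6],
    [1,0,0,0,-6],
    [1,0,0,0,-6],
    [1,0,0,0,-6],
    [1,0,0,0,-6],
    [1,0,0,0,-6],
    [1,0,0,0,-6],
    [1,0,0,0,-6],
    [1,0,0,0,-6],
    [1,0,0,0,-4],
    [1,0,0,0,-3],
    [1,0,0,0,-2],
    [1,0,0,0,0]
  ]
}}

```text
time: 14.95
tool_pos: [0.5316, -0.0385, 0.132]
ee_rot: [-2.374, 1.569, -2.136]
wrist_force: [-1.5, -2.7, -1.0]
width: 0.0284
```

```bash
python3 -c "
from h import *
o,_=st();print(o['wrist_torque'])"
```

```text
t 14.95 tcp [ 0.5316 -0.0385  0.132 ] toolx [-0.001 -0.002 -1.   ] tooly [-0.236  0.972 -0.002] yawy 103.65 w 0.0284 F [-1.5 -2.7 -1. ] q [-0.18  0.08  1.53 -0.    1.54 -1.99]
[-0.57396644  0.45941664 -0.0413776 ]
```

>>> {"api": "carry_out", "payload": {
  "targets": [
    [1,0,0,0,-2],
    [1,0,0,0,-2],
    [1,0,0,0,0]
  ]
}}

```text
time: 15.25
tool_pos: [0.5317, -0.0385, 0.132]
ee_rot: [-2.392, 1.569, -2.085]
wrist_force: [-1.4, -2.9, -0.1]
width: 0.028
```

```bash
python3 -c "
from h import *
o,_=st();print(o['wrist_torque'])"
```

```text
t 15.25 tcp [ 0.5317 -0.0385  0.132 ] toolx [-0.001 -0.002 -1.   ] tooly [-0.303  0.953 -0.001] yawy 107.62 w 0.028 F [-1.4 -2.9 -0.1] q [-0.18  0.08  1.53 -0.    1.54 -2.06]
[-0.76781562  0.50551734 -0.06918758]
```

>>> {"api": "carry_out", "payload": {
  "targets": [
    [1,0,0,0,-2],
    [1,0,0,0,-1.5],
    [1,0,0,0,0],
    [1,0,0,0,0]
  ]
}}

```text
time: 15.65
tool_pos: [0.5319, -0.0383, 0.132]
ee_rot: [-2.303, 1.569, -1.934]
wrist_force: [-2.0, -4.1, -0.5]
width: 0.0281
```

```bash
python3 -c "
from h import *
o,_=st();print(o['wrist_torque'])
w=snap('wrist'); q=proj(w,[.5313,-.0378,.063])[0].astype(int); crop(w,q[0]-60,q[1]-60,q[0]+60,q[1]+60,5,'camF2')"
```

```text
t 15.65 tcp [ 0.5319 -0.0383  0.132 ] toolx [-0.001 -0.002 -1.   ] tooly [-0.36   0.933 -0.001] yawy 111.13 w 0.0281 F [-2.  -4.1 -0.5] q [-0.18  0.08  1.53 -0.    1.54 -2.12]
[-1.20752863  0.66445775 -0.09715142]
```

View pics/camF2.png

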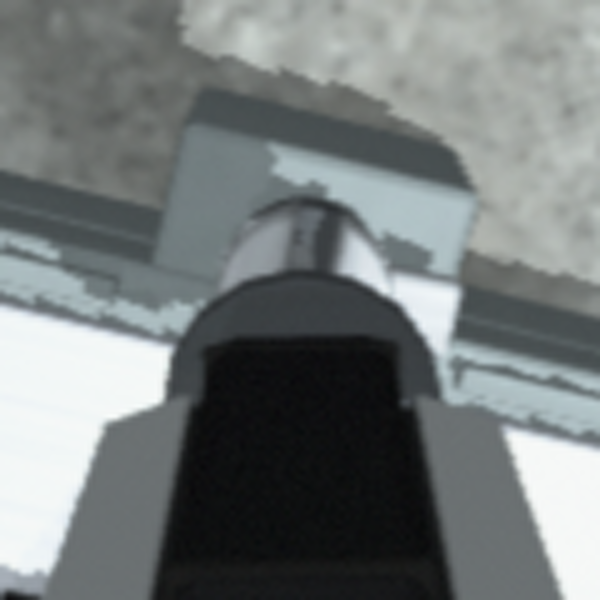

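The front lobe at crop (430,310) now lies along the panel edge, so it is open or nearly so. One more nudge towards the stop, then up.

>>> {"api": "carry_out", "payload": {
  "targets": [
    [1,0,0,0,-1.5],
    [1,0,0,0,-1.5],
    [1,0,0,0,0]
  ]
}}

```text
time: 16.0
tool_pos: [0.5318, -0.0384, 0.132]
ee_rot: [-2.442, 1.569, -2.021]
wrist_force: [-2.3, -5.7, -0.4]
width: 0.0277
```

```bash
python3 -c "
from h import *
o,_=st();print(o['wrist_torque'])"
```

```text
t 16.0 tcp [ 0.5318 -0.0384  0.132 ] toolx [-0.001 -0.002 -1.   ] tooly [-0.409  0.913 -0.001] yawy 114.13 w 0.0277 F [-2.3 -5.7 -0.4] q [-0.18  0.08  1.53 -0.    1.54 -2.17]
[-1.27745682  0.76370594 -0.24171696]
```

Torque jumped to 0.24 N m, so the cam is on its stop. Off to the right cam.

>>> {"api": "carry_out", "payload": {
  "targets": [
    [1,0,0,0,4],
    [1,-1,0,0,0],
    [1,-2,0,0,0],
    [1,-1.5,0,0,0],
    [1,0,-3.36,1.37,0],
    [1,0,-3.36,1.37,0],
    [1,0,-3.36,1.37,0],
    [1,0,-3.36,1.37,0],
    [1,0,0,0,8],
    [1,0,0,0,8],
    [1,0,0,0,8],
    [1,0,0,0,8],
    [1,0,0,0,8],
    [1,0,0,0,8],
    [1,0,0,0,8],
    [1,0,0,0,8],
    [1,0,0,0,8],
    [1,0,0,0,8],
    [1,0,0,0,8],
    [1,0,0,0,8]
  ]
}}

```text
time: 18.0
tool_pos: [0.6309, -0.1435, 0.1781]
ee_rot: [2.03, 1.567, 0.703]
wrist_force: [-0.1, -0.4, -2.2]
width: 0.0281
```

>>> {"api": "carry_out", "payload": {
  "targets": [
    [1,0,0,0,8],
    [1,0,0,0,8],
    [1,0,0,0,8],
    [1,0,0,0,8],
    [1,0,0,0,8],
    [1,0,0,0,8],
    [1,0,0,0,8],
    [1,0,0,0,8],
    [1,0,0,0,8],
    [1,0,0,0,8],
    [1,0,0,0,8],
    [1,0,0,0,8],
    [1,0,0,0,1],
    [1,0,0,0,0],
    [1,0,0,0,0]
  ]
}}

```text
time: 19.5
tool_pos: [0.6303, -0.1444, 0.1774]
ee_rot: [-2.703, 1.57, 0.567]
wrist_force: [0.1, -0.9, -1.1]
width: 0.0281
```

```bash
python3 - <<'E'
from h import *
import pickle
o,Rm=st(); w=snap("wrist"); pickle.dump(w,open("w4.pkl","wb"))
q=proj(w,[.629,-.146,.063])[0].astype(int); print("origin",q-60)
crop(w,q[0]-60,q[1]-60,q[0]+60,q[1]+60,5,"camR1")
E
```

```text
t 19.5 tcp [ 0.6303 -0.1444  0.1774] toolx [ 0.001  0.001 -1.   ] tooly [ 0.128 -0.992 -0.   ] yawy -82.66 w 0.0281 F [ 0.1 -0.9 -1.1] q [-0.31  0.31  1.17  0.    1.67  1.13]
origin [264 138]
```

View pics/camR1.png

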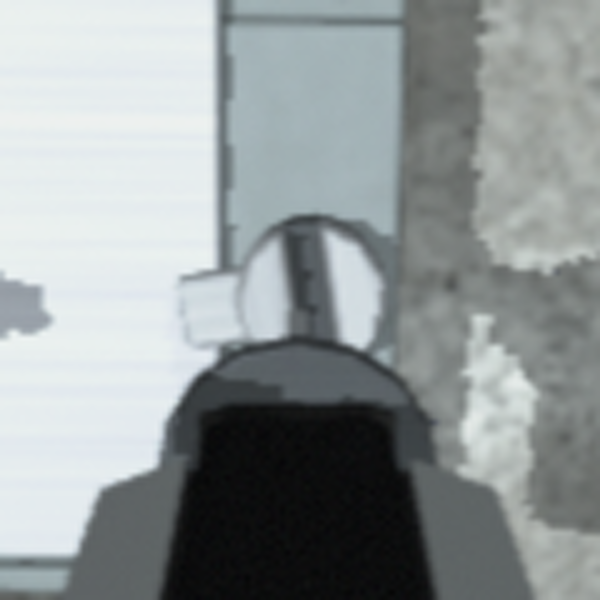

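```bash
python3 - <<'E'
from h import *
import pickle; w=pickle.load(open("w4.pkl","rb")); o,Rm=st(); t=o["tool_pos"]
px=lambda x,y:(264+x/5,138+y/5)
A=onz(w,[px(311,287),px(311,217),px(304,230),px(316,330)],.063)
print(A.round(4)); d=A[3]-A[2]; print("slot yaw",np.degrees(np.arctan2(d[1],d[0])))
e=A[0]+[0,0,0]; c=A[1]+np.append(Rm[:2,2],0)*.0165; print("centre from top edge",c.round(4))
for P in (e,c): print("rel tool cm",((P-t)@Rm*100).round(2))
E
```

```text
t 19.55 tcp [ 0.6302 -0.1445  0.1773] toolx [ 0.001  0.001 -1.   ] tooly [ 0.127 -0.992 -0.   ] yawy -82.69 w 0.0279 F [-1.  -0.5 -1.1] q [-0.31  0.31  1.17  0.    1.67  1.13]
[[ 0.6322 -0.1477  0.063 ]
 [ 0.6475 -0.1457  0.063 ]
 [ 0.6445 -0.1446  0.063 ]
 [ 0.6227 -0.15    0.063 ]]
slot yaw -165.90095801306646
centre from top edge [ 0.6311 -0.1478  0.063 ]
rel tool cm [11.43  0.35 -0.15]
rel tool cm [11.43  0.35 -0.04]
```

>>> {"api": "carry_out", "payload": {
  "targets": [
    [1,0,0.29,-0.07,-6.5],
    [1,1.5,0,0,0],
    [1,1.3,0,0,0],
    [1,0.7,0,0,0],
    [1,0.2,0,0,0],
    [1,0.2,0,0,0],
    [1,0.2,0,0,0],
    [1,0.2,0,0,0],
    [1,0,0,0,0],
    [1,0,0,0,0]
  ]
}}

```text
time: 20.55
tool_pos: [0.6312, -0.1476, 0.1343]
ee_rot: [2.804, 1.57, -0.098]
wrist_force: [-0.2, -0.4, -0.9]
width: 0.0282
```

```bash
python3 -c "
from h import *
o,_=st();print(o['wrist_torque'])"
```

```text
t 20.55 tcp [ 0.6312 -0.1476  0.1343] toolx [ 0.001 -0.    -1.   ] tooly [ 0.237 -0.972  0.   ] yawy -76.31 w 0.0282 F [-0.2 -0.4 -0.9] q [-0.32  0.33  1.23  0.    1.59  1.01]
[0.04097789 0.05272672 0.0476042 ]
```

>>> {"api": "carry_out", "payload": {
  "targets": [
    [1,0.2,0,0,-6],
    [1,0,0,0,-6],
    [1,0,0,0,-6],
    [1,0,0,0,-6],
    [1,0,0,0,-6],
    [1,0,0,0,-6],
    [1,0,0,0,-6],
    [1,0,0,0,-6],
    [1,0,0,0,-6],
    [1,0,0,0,-6],
    [1,0,0,0,-6],
    [1,0,0,0,-6],
    [1,0,0,0,-6],
    [1,0,0,0,-6],
    [1,0,0,0,-6],
    [1,0,0,0,-3],
    [1,0,0,0,-3],
    [1,0,0,0,0]
  ]
}}

```text
time: 22.35
tool_pos: [0.6306, -0.1475, 0.1321]
ee_rot: [-2.157, 1.57, 2.899]
wrist_force: [-0.7, 0.0, -1.0]
width: 0.0279
```

```bash
python3 -c "
from h import *
o,_=st();print(o['wrist_torque'])"
```

```text
t 22.35 tcp [ 0.6306 -0.1475  0.1321] toolx [-0.001  0.    -1.   ] tooly [ 0.942  0.337 -0.001] yawy 19.67 w 0.0279 F [-0.7  0.  -1. ] q [-0.32  0.33  1.23 -0.    1.58 -0.66]
[ 0.00081615  0.39072819 -0.04502705]
```

>>> {"api": "carry_out", "payload": {
  "targets": [
    [1,0,0,0,-2],
    [1,0,0,0,-2],
    [1,0,0,0,0]
  ]
}}

```text
time: 22.65
tool_pos: [0.6306, -0.1476, 0.1321]
ee_rot: [-2.135, 1.57, 2.989]
wrist_force: [-2.0, 0.0, -0.3]
width: 0.0282
```

```bash
python3 -c "
from h import *
o,_=st();print(o['wrist_torque'])"
```

```text
t 22.65 tcp [ 0.6306 -0.1476  0.1321] toolx [-0.001  0.    -1.   ] tooly [ 0.916  0.4   -0.001] yawy 23.6 w 0.0282 F [-2.   0.  -0.3] q [-0.32  0.33  1.23 -0.    1.58 -0.73]
[ 0.00600738  0.49439328 -0.16217355]
```

>>> {"api": "carry_out", "payload": {
  "targets": [
    [1,0,0,0,-1.5],
    [1,0,0,0,0],
    [1,0,0,0,4],
    [1,-1,0,0,0],
    [1,-2,0,0,0],
    [1,-1.5,0,0,0],
    [1,0,0,0,8],
    [1,0,0,0,8],
    [1,0,0,0,8],
    [1,0,0,0,8],
    [1,0,0,0,8],
    [1,0,0,0,8],
    [1,0,0,0,8],
    [1,0,0,0,8],
    [1,0,0,0,8],
    [1,0,0,0,8],
    [1,0,0,0,8],
    [1,0,0,0,8],
    [1,0,0,0,7],
    [1,0,0,0,0]
  ]
}}

```text
time: 24.65
tool_pos: [0.6317, -0.1477, 0.1782]
ee_rot: [2.773, 1.568, -0.224]
wrist_force: [0.5, 0.2, -1.2]
width: 0.0279
```

>>> {"api": "carry_out", "payload": {
  "targets": [
    [1,0,-4,0,0],
    [1,0,-4,0,0],
    [1,0,-4,0,0],
    [1,0,-4,0,0],
    [1,0,-4,0,0],
    [1,0,-4,0,0],
    [1,0,0,0,0],
    [1,0,0,0,0]
  ]
}}

```text
time: 25.45
tool_pos: [0.5971, 0.0908, 0.1778]
ee_rot: [2.748, 1.569, -0.246]
wrist_force: [0.1, -0.0, -1.2]
width: 0.0277
```

```bash
python3 - <<'E'
from h import *
import pickle
o,Rm=st(); w=snap("wrist"); pickle.dump(w,open("w5.pkl","wb"))
q=proj(w,[.6026,.0917,.063])[0].astype(int); print("origin",q-60)
crop(w,q[0]-60,q[1]-60,q[0]+60,q[1]+60,5,"camL1")
E
```

```text
t 25.45 tcp [0.5971 0.0908 0.1778] toolx [ 0.002 -0.    -1.   ] tooly [ 0.147 -0.989  0.001] yawy -81.55 w 0.0277 F [ 0.1 -0.  -1.2] q [ 0.06  0.21  1.28 -0.    1.64  1.48]
origin [262 131]
```

View pics/camL1.png

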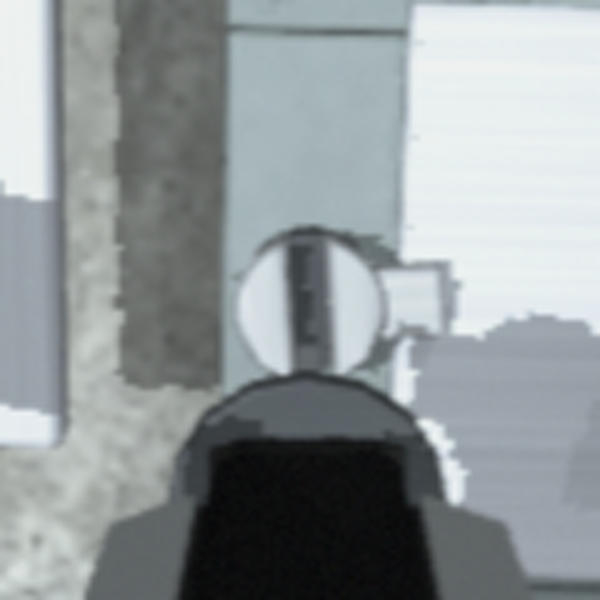

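```bash
python3 - <<'E'
from h import *
import pickle; w=pickle.load(open("w5.pkl","rb")); o,Rm=st(); t=o["tool_pos"]
px=lambda x,y:(262+x/5,131+y/5)
A=onz(w,[px(310.5,302),px(310.5,229),px(309,245),px(313,365)],.063)
d=A[3]-A[2]; print("slot yaw",np.degrees(np.arctan2(d[1],d[0])))
c=A[1]+np.append(Rm[:2,2],0)*.0165
for P in (A[0],c): print(P.round(4),"rel tool cm",((P-t)@Rm*100).round(2))
F=onz(w,[px(172,485),px(443,485)],t[2]-.0277); print("flange rel",((F.mean(0)-t)@Rm*100).round(2))
E
```

```text
t 25.5 tcp [0.5972 0.0898 0.1776] toolx [ 0.001 -0.001 -1.   ] tooly [ 0.145 -0.989  0.001] yawy -81.67 w 0.028 F [ 0.3 -0.3 -0.8] q [ 0.06  0.21  1.28 -0.    1.64  1.48]
slot yaw -169.65859500395763
[0.6031 0.0903 0.063 ] rel tool cm [11.46  0.03 -0.58]
[0.6025 0.0903 0.063 ] rel tool cm [11.46  0.02 -0.52]
flange rel [ 2.77 -0.05  0.19]
```

>>> {"api": "carry_out", "payload": {
  "targets": [
    [1,0,0,-0.53,-2],
    [1,1.5,0,0,0],
    [1,1.3,0,0,0],
    [1,0.7,0,0,0],
    [1,0.2,0,0,0],
    [1,0.2,0,0,0],
    [1,0.2,0,0,0],
    [1,0.2,0,0,0],
    [1,0,0,0,0],
    [1,0,0,0,0]
  ]
}}

```text
time: 26.5
tool_pos: [0.6022, 0.0908, 0.1343]
ee_rot: [-3.078, 1.57, 0.242]
wrist_force: [-0.3, 0.1, -0.9]
width: 0.0279
```

```bash
python3 -c "
from h import *
o,_=st();print(o['wrist_torque'])"
```

```text
t 26.5 tcp [0.6022 0.0908 0.1343] toolx [ 0.001  0.    -1.   ] tooly [ 0.177 -0.984 -0.   ] yawy -79.8 w 0.0279 F [-0.3  0.1 -0.9] q [0.06 0.24 1.34 0.   1.56 1.45]
[-0.01767769  0.13780341 -0.01703346]
```

>>> {"api": "carry_out", "payload": {
  "targets": [
    [1,0.2,0,0,-6],
    [1,0,0,0,-6],
    [1,0,0,0,-6],
    [1,0,0,0,-6],
    [1,0,0,0,-6],
    [1,0,0,0,-6],
    [1,0,0,0,-6],
    [1,0,0,0,-6],
    [1,0,0,0,-6],
    [1,0,0,0,-6],
    [1,0,0,0,-6],
    [1,0,0,0,-6],
    [1,0,0,0,-6],
    [1,0,0,0,-6],
    [1,0,0,0,-6],
    [1,0,0,0,-6],
    [1,0,0,0,-3],
    [1,0,0,0,-1.5],
    [1,0,0,0,0]
  ]
}}

```text
time: 28.4
tool_pos: [0.6021, 0.0905, 0.1321]
ee_rot: [0.109, 1.57, -1.101]
wrist_force: [-0.0, -0.1, -2.5]
width: 0.0282
```

```bash
python3 -c "
from h import *
o,_=st();print(o['wrist_torque'])"
```

```text
t 28.4 tcp [0.6021 0.0905 0.1321] toolx [ 0. -0. -1.] tooly [0.936 0.353 0.   ] yawy 20.66 w 0.0282 F [-0.  -0.1 -2.5] q [ 0.06  0.24  1.34 -0.    1.56 -0.3 ]
[-0.23292451  0.00986238 -0.06558175]
```

>>> {"api": "carry_out", "payload": {
  "targets": [
    [1,0,0,0,-2],
    [1,0,0,0,-2],
    [1,0,0,0,0]
  ]
}}

```text
time: 28.7
tool_pos: [0.6021, 0.0904, 0.1321]
ee_rot: [-0.406, 1.57, -1.548]
wrist_force: [0.1, -0.4, -2.0]
width: 0.028
```

```bash
python3 -c "
from h import *
o,_=st();print(o['wrist_torque'])"
```

```text
t 28.7 tcp [0.6021 0.0904 0.1321] toolx [ 0. -0. -1.] tooly [ 0.909  0.416 -0.   ] yawy 24.61 w 0.028 F [ 0.1 -0.4 -2. ] q [ 0.06  0.24  1.34 -0.    1.56 -0.37]
[-0.26971915  0.0779974  -0.25725593]
```

Stop reached (0.26 N m). Now back to the stand with the driver.

>>> {"api": "carry_out", "payload": {
  "targets": [
    [1,0,0,0,4],
    [1,-1,0,0,0],
    [1,-2.5,0,0,0],
    [1,-3,0,0,0],
    [1,-2,0,0,-7.5],
    [1,0,-2.18,-3.77,-7.5],
    [1,0,0,0,-7.5],
    [1,0,0,0,-7.5],
    [1,0,0,0,-7.5],
    [1,0,0,0,-7.5],
    [1,0,0,0,-7],
    [1,0,0,0,0],
    [1,0,0,0,0]
  ]
}}

```text
time: 30.0
tool_pos: [0.5651, 0.1139, 0.2178]
ee_rot: [0.806, 1.57, 0.502]
wrist_force: [-0.4, -0.7, -2.1]
width: 0.0278
```

```bash
python3 -c "
from h import *
o,Rm=st(); print(((np.array([.4327,.0521,.0857])-o['tool_pos'])@Rm*100).round(2))"
```

```text
t 30.0 tcp [0.5651 0.1139 0.2178] toolx [ 0.001  0.    -1.   ] tooly [0.299 0.954 0.001] yawy 72.59 w 0.0278 F [-0.4 -0.7 -2.1] q [ 0.1   0.14  1.28  0.    1.71 -1.17]
[ 13.19  -9.87 -10.79]
```

>>> {"api": "carry_out", "payload": {
  "targets": [
    [1,0,-2.47,-2.7,0],
    [1,0,-2.47,-2.7,0],
    [1,0,-2.47,-2.7,0],
    [1,0,-2.47,-2.7,0],
    [1,2,0,0,0],
    [1,1.5,0,0,0],
    [1,0,0,0,0],
    [1,0,0,0,0]
  ]
}}

```text
time: 30.8
tool_pos: [0.4326, 0.0515, 0.1825]
ee_rot: [1.139, 1.571, 0.836]
wrist_force: [0.3, 0.5, -2.0]
width: 0.0279
```

```bash
python3 -c "
from h import *
o,Rm=st(); print(((np.array([.4327,.0521,.0857])-o['tool_pos'])@Rm*100).round(2))"
```

```text
t 30.8 tcp [0.4326 0.0515 0.1825] toolx [ 0.  0. -1.] tooly [0.298 0.954 0.   ] yawy 72.64 w 0.0279 F [ 0.3  0.5 -2. ] q [-0.01 -0.17  1.66  0.    1.65 -1.28]
[ 9.68  0.06 -0.  ]
```

>>> {"api": "carry_out", "payload": {
  "targets": [
    [1,2,0.05,0,0],
    [1,2,0,0,0],
    [1,2,0,0,0],
    [1,1.5,0,0,0],
    [1,1,0,0,0],
    [1,0.5,0,0,0],
    [1,0.4,0,0,0],
    [1,0.2,0,0,0],
    [1,0,0,0,0],
    [1,0,0,0,0]
  ]
}}

```text
time: 31.8
tool_pos: [0.4331, 0.052, 0.0866]
ee_rot: [0.375, 1.57, 0.072]
wrist_force: [-0.1, -0.3, -2.4]
width: 0.0281
```

```bash
python3 -c "
from h import *
o,Rm=st()"
```

```text
t 31.8 tcp [0.4331 0.052  0.0866] toolx [ 0.001  0.    -1.   ] tooly [0.298 0.955 0.   ] yawy 72.69 w 0.0281 F [-0.1 -0.3 -2.4] q [-0.01 -0.11  1.81  0.    1.45 -1.28]
```

>>> {"api": "carry_out", "payload": {
  "targets": [
    [1,0.1,0,0,0],
    [0.6,0,0,0,0],
    [0.4,0,0,0,0],
    [0.4,0,0,0,0],
    [0.4,0,0,0,0],
    [0.4,-1,0,0,0],
    [0.4,-3,0,0,0],
    [0.4,-4,0,0,0],
    [0.4,-4,0,0,0],
    [0.4,-4,0,0,0],
    [0.4,-3,-1.2,3,0],
    [0.4,-3,-1.2,3,0],
    [0.4,0,-1.2,3,0],
    [0.4,0,-1.2,3,0],
    [0,0,0,0,-8],
    [0,0,0,0,-8],
    [0,0,0,0,-8],
    [0,0,0,0,0],
    [0,0,0,0,0]
  ]
}}

```text
time: 33.7
tool_pos: [0.533, -0.0296, 0.3055]
ee_rot: [-0.099, 1.57, 0.015]
wrist_force: [0.4, 0.2, -0.7]
width: 0.0922
```

```bash
python3 - <<'E'
from h import *
import pickle
st(); w=snap("wrist"); pickle.dump(w,open("w6.pkl","wb")); t=snap("top"); pickle.dump(t,open("t6.pkl","wb"))
cv2.imwrite("pics/w6c.png",cv2.resize(w["image"][20:270,150:470,::-1],(800,625),interpolation=cv2.INTER_CUBIC)[:600])
for A,c in blobs(t,(405,170,480,265),(0,0,0),(180,255,60),500)[:2]:
    r=cv2.minAreaRect(c.astype(np.float32)); b=cv2.boxPoints(r); P=onz(t,b,.003); print("mat",A,np.round(P,4).tolist(),P.mean(0).round(4))
    for i in range(4):
        d=P[i]-P[i-1]; print(np.linalg.norm(d).round(4),np.degrees(np.arctan2(d[1],d[0])).round(1))
E
```

```text
t 33.7 tcp [ 0.533  -0.0296  0.3055] toolx [ 0.001  0.    -1.   ] tooly [-0.114  0.994 -0.   ] yawy 96.53 w 0.0922 F [ 0.4  0.2 -0.7] q [-0.16  0.05  1.21  0.    1.88 -1.85]
mat 3828.0 [[0.552, -0.2736, 0.003], [0.554, -0.4361, 0.003], [0.3124, -0.4306, 0.003], [0.31, -0.2713, 0.003]] [ 0.4321 -0.3529  0.003 ]
0.242 -0.5
0.1626 -89.3
0.2417 178.7
0.1593 90.9
```

View pics/w6c.png

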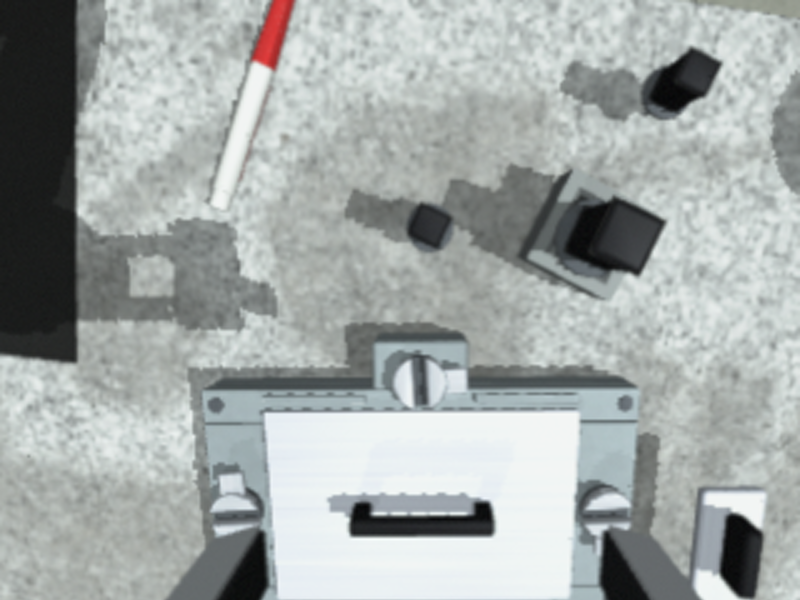

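All three cams are open: lobes at (455,380), (232,485) and (603,545) lie along the panel edges. The driver is upright in its stand at (610,235), the carriage clear at (740,550), and the panel bar is at (421,522).

```bash
python3 - <<'E'
from h import *
import pickle; w=pickle.load(open("w6.pkl","rb"))
for A,c in blobs(w,(280,215,355,245),(0,0,0),(180,255,70),50)[:2]:
    print(A,c.min(0),c.max(0)); lo,hi=c.min(0),c.max(0)
    far=onz(w,[(lo[0],hi[1]+.5),(hi[0]+1,hi[1]+.5)],.085); print(far.round(4), far.mean(0)-np.array([.993,.117,0])*.006)
o,Rm=st()
E
```

```text
405.5 [290 221] [346 233]
[[ 0.6235 -0.0705  0.085 ]
 [ 0.6136  0.0161  0.085 ]] [ 0.61257541 -0.02792582  0.085     ]
t 33.8 tcp [ 0.5329 -0.0295  0.3054] toolx [ 0.001  0.    -1.   ] tooly [-0.115  0.993 -0.   ] yawy 96.59 w 0.0935 F [-0.6 -0.5  0.9] q [-0.16  0.05  1.21  0.    1.88 -1.85]
```

>>> {"api": "carry_out", "payload": {
  "targets": [
    [0.3,0,-0.4,4,0],
    [0.3,0,-0.4,4,0],
    [0.3,1,0,0,8.2],
    [0.3,1,0,0,8.2],
    [0.3,1,0,0,8.2],
    [0.3,1,0,0,8.2],
    [0.3,1,0,0,8.2],
    [0.3,1,0,0,8.2],
    [0.3,1,0,0,8.2],
    [0.3,1,0,0,8.2],
    [0.3,1,0,0,8.2],
    [0.3,1,0,0,8.2],
    [0.3,2,0,0,8],
    [0.3,3,0,0,0],
    [0.3,3,0,0,0],
    [0.3,1,0,0,0],
    [0.3,0,0,0,0],
    [0.3,0,0,0,0]
  ]
}}

```text
time: 35.6
tool_pos: [0.6141, -0.0283, 0.1164]
ee_rot: [1.383, 1.569, -0.071]
wrist_force: [-0.5, -0.3, 0.3]
width: 0.0655
```

```bash
python3 -c "
from h import *
o,Rm=st(); print(((np.array([.613,-.0283,.0605])-o['tool_pos'])@Rm*100).round(2))"
```

```text
t 35.6 tcp [ 0.6141 -0.0283  0.1164] toolx [ 0.002 -0.    -1.   ] tooly [0.993 0.116 0.002] yawy 6.67 w 0.0655 F [-0.5 -0.3  0.3] q [-0.14  0.26  1.35  0.    1.53 -0.25]
[ 5.59 -0.12 -0.01]
```

>>> {"api": "carry_out", "payload": {
  "targets": [
    [0.3,2,-0.1,0,0],
    [0.3,1.5,0,0,0],
    [0.3,1,0,0,0],
    [0.3,0.7,0,0,0],
    [0.3,0.4,0,0,0],
    [0.3,0,0,0,0],
    [1,0,0,0,0],
    [1,0,0,0,0],
    [1,0,0,0,0],
    [1,0,0,0,0],
    [1,0,0,0,0],
    [1,0,0,0,0],
    [1,0,0,0,0]
  ]
}}

```text
time: 36.9
tool_pos: [0.6128, -0.0282, 0.059]
ee_rot: [1.605, 1.57, 0.151]
wrist_force: [-0.1, 0.2, -0.5]
width: 0.0133
```

```bash
python3 -c "
from h import *
o,Rm=st()"
```

```text
t 36.9 tcp [ 0.6128 -0.0282  0.059 ] toolx [ 0.001  0.    -1.   ] tooly [0.993 0.117 0.001] yawy 6.69 w 0.0133 F [-0.1  0.2 -0.5] q [-0.14  0.3   1.42  0.    1.42 -0.26]
```

>>> {"api": "carry_out", "payload": {
  "targets": [
    [1,-0.5,0,0,0],
    [1,-1,0,0,0],
    [1,-2,0,0,0],
    [1,-3,0,0,0],
    [1,-3,0,0,0],
    [1,-3,0,0,0],
    [1,-2.5,0,0,0],
    [1,0,0,0,-8.3],
    [1,0,0,0,-8.3],
    [1,0,0,0,-8.3],
    [1,0,0,0,-8.3],
    [1,0,0,0,-8.3],
    [1,0,0,0,-8.3],
    [1,0,0,0,-8.3],
    [1,0,0,0,-8.3],
    [1,0,0,0,-8.3],
    [1,0,0,0,-8.3],
    [1,0,0,0,0]
  ]
}}

```text
time: 38.7
tool_pos: [0.6117, -0.0283, 0.2092]
ee_rot: [3.131, 1.569, 3.125]
wrist_force: [0.4, -0.2, -3.3]
width: 0.0116
```

```bash
python3 - <<'E'
from h import *
o,Rm=st(); print(((np.array([.432,-.353,.2])-o['tool_pos'])@Rm*100).round(2))
t=snap("top"); cv2.imwrite("pics/lift.png",np.vstack([cv2.resize(t["image"][90:270,170:530,::-1],(800,400))]))
E
```

```text
t 38.7 tcp [ 0.6117 -0.0283  0.2092] toolx [-0.001  0.    -1.   ] tooly [0.006 1.    0.   ] yawy 89.67 w 0.0116 F [ 0.4 -0.2 -3.3] q [-0.14  0.23  1.2  -0.    1.71 -1.7 ]
[  0.94 -32.57 -17.78]
```

View pics/lift.png

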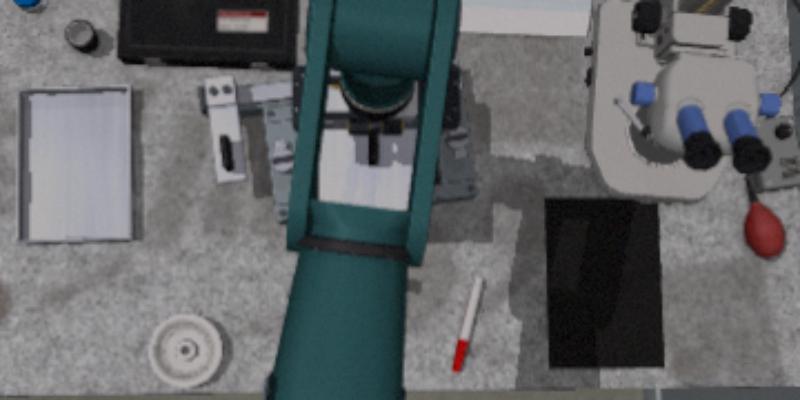

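The panel is up (3.3 N) and clear. The tray has also shifted, its crop centre now about (78,165), so I'll re-measure it. The microscope eyepieces at crop (700,150) are best avoided: I'll go back in x first, then sideways.

>>> {"api": "carry_out", "payload": {
  "targets": [
    [1,0,0,-3.56,0],
    [1,0,0,-3.56,0],
    [1,0,0,-3.56,0],
    [1,0,0,-3.56,0],
    [1,0,0,-3.56,0],
    [1,0,-4,0,0],
    [1,0,-4,0,0],
    [1,0,-4,0,0],
    [1,0,-4,0,0],
    [1,0,-4,0,0],
    [1,0,-4,0,0],
    [1,0,-4,0,0],
    [1,0,-4,0,0],
    [1,0,-0.5,0,0],
    [1,0,0,0,0],
    [1,0,0,0,0]
  ]
}}

```text
time: 40.35
tool_pos: [0.4326, -0.3513, 0.209]
ee_rot: [1.707, 1.57, 1.701]
wrist_force: [-0.4, 0.1, -2.8]
width: 0.0116
```

```bash
python3 - <<'E'
from h import *
o,Rm=st(); print(((np.array([.432,-.353,.018])-o['tool_pos'])@Rm*100).round(2))
E
```

```text
t 40.35 tcp [ 0.4326 -0.3513  0.209 ] toolx [-0.     0.001 -1.   ] tooly [0.006 1.    0.001] yawy 89.66 w 0.0116 F [-0.4  0.1 -2.8] q [-0.78  0.1   1.35  0.    1.69 -2.35]
[19.1  -0.19 -0.06]
```

>>> {"api": "carry_out", "payload": {
  "targets": [
    [1,3,-0.15,0,0],
    [1,3,0,0,0],
    [1,3,0,0,0],
    [1,3,0,0,0],
    [1,3,0,0,0],
    [1,2,0,0,0],
    [1,1,0,0,0],
    [1,0.6,0,0,0],
    [1,0.3,0,0,0],
    [1,0,0,0,0],
    [1,0,0,0,0]
  ]
}}

```text
time: 41.45
tool_pos: [0.4333, -0.3544, 0.0213]
ee_rot: [-0.748, 1.568, -0.753]
wrist_force: [-0.0, 0.2, -2.3]
width: 0.0118
```

```bash
python3 -c "
from h import *
o,Rm=st()"
```

```text
t 41.45 tcp [ 0.4333 -0.3544  0.0213] toolx [ 0.002 -0.002 -1.   ] tooly [ 0.005  1.    -0.002] yawy 89.69 w 0.0118 F [-0.   0.2 -2.3] q [-0.79  0.22  1.6   0.    1.32 -2.35]
```

>>> {"api": "carry_out", "payload": {
  "targets": [
    [1,0.2,0,0,0],
    [1,0.15,0,0,0],
    [1,0,0,0,0],
    [0.7,0,0,0,0],
    [0.4,0,0,0,0],
    [0.4,0,0,0,0],
    [0.4,0,0,0,0],
    [0.4,-1,0,0,0],
    [0.4,-3,0,0,0],
    [0.4,-4,0,0,0],
    [0.4,-4,0,0,0],
    [0.4,-4,0,0,0],
    [0.4,-4,0,0,0],
    [0.4,-4,0,0,0],
    [0.4,-4,0,0,0],
    [0.4,0,4,0,0],
    [0.4,0,4,0,0],
    [0.4,0,4,0,0],
    [0.4,0,4,0,0],
    [0.4,0,4,0,0]
  ]
}}

```text
time: 43.45
tool_pos: [0.4333, -0.1523, 0.2974]
ee_rot: [-0.286, 1.569, -0.292]
wrist_force: [0.1, -0.7, -0.7]
width: 0.0561
```

>>> {"api": "carry_out", "payload": {
  "targets": [
    [0.4,0,4,2,0],
    [0.4,0,4,2.5,0],
    [0.4,0,4,2.5,0],
    [0.4,0,0,2.5,0],
    [0.4,0,0,0,-7],
    [0,0,0,0,0],
    [0,0,0,0,0]
  ]
}}

```text
time: 44.15
tool_pos: [0.5292, -0.0344, 0.2971]
ee_rot: [-0.149, 1.57, -0.034]
wrist_force: [-1.1, -0.1, 0.1]
width: 0.0689
```

```bash
python3 - <<'E'
from h import *
import pickle
st(); w=snap("wrist","w7"); pickle.dump(w,open("w7.pkl","wb")); t=snap("top"); pickle.dump(t,open("t7.pkl","wb"))
E
```

```text
t 44.15 tcp [ 0.5292 -0.0344  0.2971] toolx [ 0.001 -0.    -1.   ] tooly [-0.114  0.993 -0.   ] yawy 96.55 w 0.0689 F [-1.1 -0.1  0.1] q [-0.17  0.04  1.24  0.    1.86 -1.86]
```

View pics/w7.png

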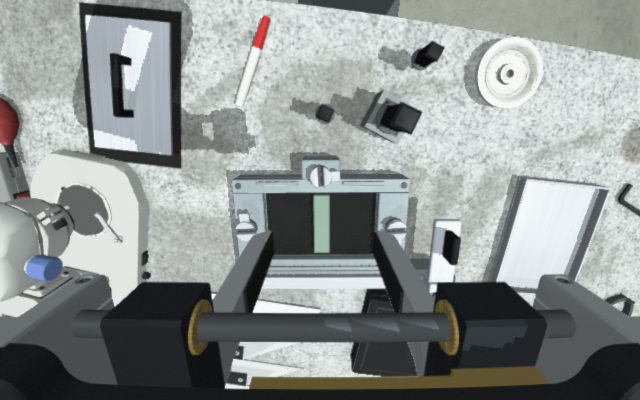

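One green stone at (322,222); the rest of the well is empty. The panel lies flat on the mat with its handle up at (120,85). The tray is at (550,235). Measuring stone and tray.

```bash
python3 - <<'E'
from h import *
import pickle; w=pickle.load(open("w7.pkl","rb")); t=pickle.load(open("t7.pkl","rb"))
for A,c in blobs(w,(265,190,380,265),(40,25,60),(90,255,255),60)[:3]:
    P=onz(w,c,.041)[:,:2]; r=cv2.minAreaRect((P*1000).astype(np.float32)); b=cv2.boxPoints(r)
    print("stone",A,c.min(0),c.max(0),np.round(r,1) if 0 else r)
for n,box in (("L",(270,200,308,240)),("R",(334,200,374,235))):
    g=w["image"][box[1]:box[3],box[0]:box[2]].mean(2); print(n,g.min(),g.max(),g.std())
for A,c in blobs(t,(150,110,250,225),(0,0,170),(180,40,255),800)[:2]:
    P=onz(t,c,.01)[:,:2]; r=cv2.minAreaRect((P*1000).astype(np.float32)); print("tray top",A,c.min(0),c.max(0),r)
for A,c in blobs(w,(480,150,625,330),(0,0,200),(180,40,255),800)[:2]:
    print("tray w",A,c.min(0),c.max(0))
for A,c in blobs(t,(405,170,480,265),(0,0,110),(180,60,255),500)[:1]:
    P=onz(t,c,.009)[:,:2]; print("panel",A,cv2.minAreaRect((P*1000).astype(np.float32)))
E
```

```text
stone 947.0 [313 193] [330 253] ((612.34423828125, -28.077682495117188), (105.64779663085938, 27.602191925048828), 5.943662166595459)
L 21.0 102.33333333333333 3.529003562127003
R 25.0 47.0 3.474288121017859
tray w 13926.5 [480 150] [624 297]
panel 2544.5 ((431.7926940917969, -352.6853332519531), (128.7875518798828, 198.9630584716797), 89.95735931396484)
```

```bash
python3 - <<'E'
from h import *
import pickle; w=pickle.load(open("w7.pkl","rb")); t=snap("top")
g=t["image"].mean(2).astype(int); print(g[164,170:240:3]); print(g[120:205:3,205])
print("by crop",onz(t,[(179,129.6),(229.7,129.6),(229.7,199),(179,199)],.022).round(3), onz(t,[(204.4,164.3)],.022).round(3))
print("w7",onz(w,[(515,174),(608,187)],.022).round(3))
E
```

```text
[122 117 132  59  96 167 168 166 168 164 163 166 163 162 163 161 162 164
 158 160  66  86 143 131]
[134 133 133 130 129 150 152 155 155 154 161 159 162 163 163 165 165 164
 165 163 164 162 164 163 163 163 117 132 130]
by crop [[0.715 0.464 0.022]
 [0.713 0.305 0.022]
 [0.494 0.302 0.022]
 [0.496 0.458 0.022]] [[0.603 0.382 0.022]]
w7 [[0.496 0.283 0.022]
 [0.497 0.458 0.022]]
```

>>> {"api": "carry_out", "payload": {
  "targets": [
    [0.45,0,-0.15,4.2,0],
    [0.45,0,-0.15,4.2,0],
    [0.45,3,0,0,0],
    [0.45,4,0,0,0],
    [0.45,4,0,0,0],
    [0.45,4,0,0,0],
    [0.45,4,0,0,0],
    [0.45,3,0,0,0],
    [0.45,1.5,0,0,0],
    [0.45,0,0,0,0],
    [0.45,0,0,0,0]
  ]
}}

```text
time: 45.4
tool_pos: [0.6141, -0.0279, 0.0632]
ee_rot: [-0.218, 1.568, -0.101]
wrist_force: [0.4, -0.8, 0.3]
width: 0.0518
```

```bash
python3 -c "
from h import *
o,Rm=st(); print(((np.array([.613,-.0282,.031])-o['tool_pos'])@Rm*100).round(2))"
```

```text
t 45.4 tcp [ 0.6141 -0.0279  0.0632] toolx [ 0.002 -0.    -1.   ] tooly [-0.116  0.993 -0.001] yawy 96.66 w 0.0518 F [ 0.4 -0.8  0.3] q [-0.14  0.29  1.42  0.    1.43 -1.82]
[ 3.22 -0.02 -0.12]
```

>>> {"api": "carry_out", "payload": {
  "targets": [
    [0.45,1.5,0,0,0],
    [0.45,1,0,0,0],
    [0.45,0.5,0,0,0],
    [0.45,0,0,0,0],
    [1,0,0,0,0],
    [1,0,0,0,0],
    [1,0,0,0,0],
    [1,0,0,0,0],
    [1,0,0,0,0],
    [1,0,0,0,0]
  ]
}}

```text
time: 46.4
tool_pos: [0.6134, -0.0276, 0.0319]
ee_rot: [-0.187, 1.57, -0.07]
wrist_force: [0.3, -0.1, 1.2]
width: 0.0244
```

```bash
python3 -c "
from h import *
o,Rm=st()"
```

```text
t 46.4 tcp [ 0.6134 -0.0276  0.0319] toolx [ 0.001 -0.    -1.   ] tooly [-0.117  0.993 -0.   ] yawy 96.69 w 0.0244 F [ 0.3 -0.1  1.2] q [-0.14  0.32  1.45  0.    1.37 -1.82]
```

>>> {"api": "carry_out", "payload": {
  "targets": [
    [1,-0.5,0,0,0],
    [1,-1.5,0,0,0],
    [1,-3,0,0,0],
    [1,-4,0,0,0],
    [1,-4,0,0,0],
    [1,-4,0,0,0],
    [1,0,4.1,0.3,0],
    [1,0,4.1,0.3,0],
    [1,0,4.1,0.3,0],
    [1,0,4.1,0.3,0],
    [1,0,4.1,0.3,0],
    [1,0,4.1,0.3,0],
    [1,0,4.1,0.3,0],
    [1,0,4.1,0.3,0],
    [1,0,4.1,0.3,0],
    [1,0,4,0.3,0],
    [1,0,0,0,6.5],
    [1,0,0,0,0]
  ]
}}

```text
time: 48.2
tool_pos: [0.5947, 0.3836, 0.202]
ee_rot: [-0.297, 1.57, -0.291]
wrist_force: [0.4, -0.3, -0.6]
width: 0.0246
```

```bash
python3 - <<'E'
from h import *
import pickle
o,Rm=st(); print(((np.array([.597,.382,.01])-o['tool_pos'])@Rm*100).round(2))
w=snap("wrist"); pickle.dump(w,open("w8.pkl","wb")); cv2.imwrite("pics/w8.png",w["image"][:,:,::-1])
g=w["image"].mean(2).astype(int); print(onz(w,[(320,60)],.022).round(3))
C=[[.494,.303,.022],[.494,.461,.022],[.714,.303,.022],[.714,.461,.022]]; print(proj(w,C).round(0).tolist())
E
```

```text
t 48.2 tcp [0.5947 0.3836 0.202 ] toolx [ 0. -0. -1.] tooly [-0.006  1.    -0.   ] yawy 90.33 w 0.0246 F [ 0.4 -0.3 -0.6] q [ 0.49  0.45  0.93 -0.    1.76 -1.08]
[19.2  -0.16  0.22]
[[0.445 0.379 0.022]]
[[258.0, 104.0], [388.0, 105.0], [267.0, 266.0], [377.0, 267.0]]
```

View pics/w8.png

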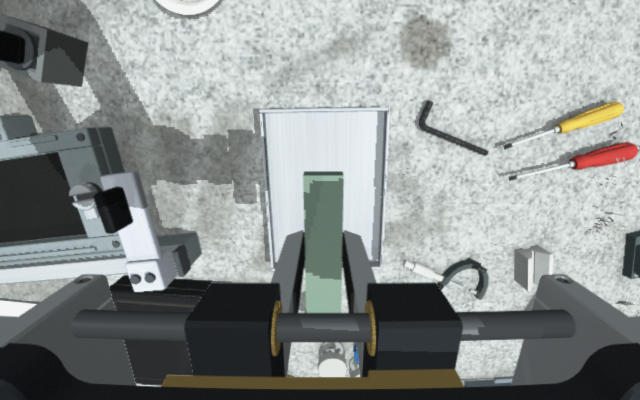

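The stone is held level above the middle of the tray (corners (260,108), (388,107), as predicted).

>>> {"api": "carry_out", "payload": {
  "targets": [
    [1,3,-0.1,0.2,0],
    [1,3,0,0,0],
    [1,3,0,0,0],
    [1,3,0,0,0],
    [1,3,0,0,0],
    [1,2,0,0,0],
    [1,1.2,0,0,0],
    [1,0.6,0,0,0],
    [1,0.2,0,0,0],
    [1,0,0,0,0],
    [1,0,0,0,0]
  ]
}}

```text
time: 49.35
tool_pos: [0.5982, 0.3816, 0.0133]
ee_rot: [0.501, 1.568, 0.505]
wrist_force: [0.2, -1.0, -0.7]
width: 0.0246
```

```bash
python3 -c "
from h import *
o,Rm=st()"
```

```text
t 49.35 tcp [0.5982 0.3816 0.0133] toolx [ 0.003  0.001 -1.   ] tooly [-0.003  1.     0.001] yawy 90.2 w 0.0246 F [ 0.2 -1.  -0.7] q [ 0.49  0.53  1.19  0.    1.41 -1.09]
```

Lower the last millimetres, release, lift and back off to a spot clear of the views.

>>> {"api": "carry_out", "payload": {
  "targets": [
    [1,0.2,0,0,0],
    [1,0.2,0,0,0],
    [1,0.1,0,0,0],
    [1,0,0,0,0],
    [0.7,0,0,0,0],
    [0.45,0,0,0,0],
    [0.45,0,0,0,0],
    [0.45,0,0,0,0],
    [0.45,-1,0,0,0],
    [0.45,-3,0,0,0],
    [0.45,-4,0,0,0],
    [0.45,-4,0,0,0],
    [0.45,-4,0,0,0],
    [0.45,-4,0,0,0],
    [0.45,-4,0,0,0],
    [0.45,-4,0,0,0],
    [0.45,0,0,-4,0],
    [0.45,0,0,-4,0],
    [0.45,0,0,-4,0],
    [0.45,0,0,0,0]
  ]
}}

```text
time: 51.35
tool_pos: [0.4728, 0.381, 0.2882]
ee_rot: [2.156, 1.57, 2.163]
wrist_force: [0.5, -0.2, -0.1]
width: 0.0518
```

```bash
python3 - <<'E'
from h import *
o,Rm=st(); w=snap("wrist"); t=snap("top")
g=lambda s,b:blobs(s,b,(40,25,60),(90,255,255),60)[:1]
for A,c in g(w,(0,0,640,280)):
    P=onz(w,c,.017)[:,:2]; print("stone in tray?",cv2.minAreaRect((P*1000).astype(np.float32)),c.min(0),c.max(0))
a=cv2.resize(t["image"][90:270,160:480,::-1],(640,360),interpolation=cv2.INTER_CUBIC); b=cv2.resize(w["image"][20:260,:,::-1],(640,240))
cv2.imwrite("pics/fin.png",np.vstack([a,b]))
E
```

```text
t 51.35 tcp [0.4728 0.381  0.2882] toolx [-0.001  0.001 -1.   ] tooly [-0.007  1.     0.001] yawy 90.41 w 0.0518 F [ 0.5 -0.2 -0.1] q [ 0.58  0.22  1.06  0.    1.86 -0.99]
stone in tray? ((595.6813354492188, 380.4880065917969), (25.797298431396484, 104.22689819335938), 89.91060638427734) [315 214] [330 269]
```

View pics/fin.png

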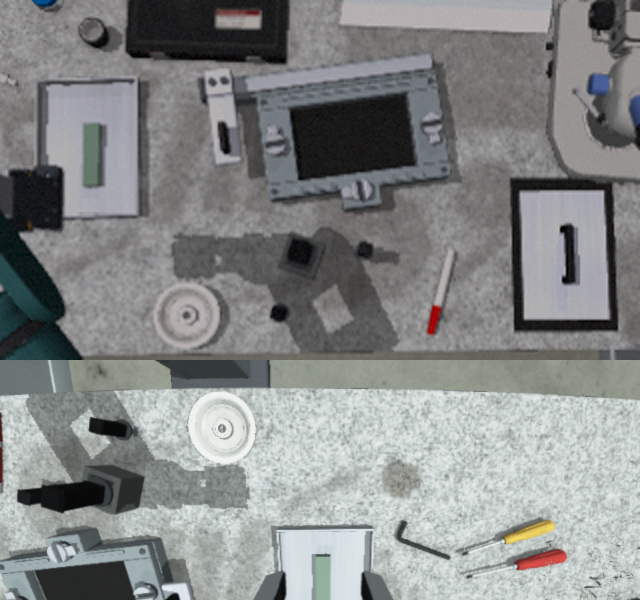

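The final picture shows the stone in the tray (93,155), the well empty, the panel centred on the mat (567,255) and the driver upright (300,250). The cams are open, the carriage is at its stop, and the wheel and pen look where they were. Handing in.

```bash
python3 -c "
from bench import robot
print(robot.close_job())"
```

```text
the job is handed in; nothing more can be done
None
```

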